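# Close a coffee tin in the ratchet hand press

### The job

The lid of the coffee tin standing in the hand press is only started on the tin. With the fingertips press the thumb tab of the ratchet pawl down until it clicks over and stays free, then push the press lever down by its grip, past its teeth and as far as it goes, so that the pad drives the lid fully home. Leave the lever down, the pawl free and the tin in its ring; grip and lift nothing, keep the fingers off the tin, and leave the other things on the bench where they stand.

Things in the scene. Friction and masses are not known exactly. Their poses are not given: they have to be found in the camera images.
- press: grey cast bench press, fixed; base plate x -150 to +120, y -70 to +70 mm, 14 mm thick; forked post 172 mm tall with a lever on top. Origin on the bench below the lever's pivot, z up. The lever points along the press's -x, the pawl's thumb tab is on its +x side, toothed quadrant and pawl on the post's +y side. A ring (inner diameter 80, 5 mm high) centred at x = -85, y = 0 holds the tin
- lever_pivot (a point): axis about which the lever turns, in the middle of the fork, 146 mm above the bench; the axis runs along the press's y
- lever_grip (a point): centre of the upper face of the lever's black rubber grip (105 mm long along the lever, 34 wide, 26 thick): 197.5 mm from the pivot along the lever and 13 mm above the lever's centre line. The lever is a steel bar 22 mm wide that reaches 250 mm from the pivot
- press_lever (a joint): lever angle, rad: 0 level, positive raised; starts at 0.45 to 0.72. Stiff pivot: stays where it is left. With the pawl in mesh it goes down one tooth (0.13) at most and is then held by the teeth. With the pawl free it takes a few newtons down at the grip, and 5 to 10 N over the last 0.07 rad, where the pad drives the lid; with the lid home it stops at about -0.015
- pawl_tab (a point): centre of the upper face of the pawl's thumb tab, a steel plate 34 x 34 x 6 mm, level while the pawl is in mesh; at x = 118, y = 35, z = 146 mm in the press's frame then. It tips down and towards +x as it is pressed
- press_pawl (a joint): pawl angle about its pin (along y, at x = 60, z = 100 mm in the press's frame), rad: up to 0.1 in or on the teeth, clear of them above 0.12, 0.46 fully free with the tab 30 mm lower and 14 mm farther out. A toggle spring (about 4 N at the tab, less as it moves) snaps it back into the teeth below 0.23, and over to 0.46 once the tab has gone down 15 mm; there it stays
- tin: round coffee tin in the press's ring, loose, 74 mm diameter, 85 mm tall without its lid, with a brown card band; origin at the centre of its underside, 14 mm above the bench
- tin_lid (a joint): how far the slip lid (77 mm diameter) has gone onto that tin, in m: 0 only started, 0.006 fully home; it stays where it is pushed. Home, the lid's top is 102 mm above the bench
- tin_a: bystander: closed coffee tin, 77 mm diameter, 88 mm tall, on the bench; origin at the centre of its underside
- tin_b: bystander: another closed coffee tin of the same size; origin at the centre of its underside
- spare_lid: bystander: a loose tin lid lying on the bench, 77 mm diameter, 12 mm high; origin at the centre of its underside
- jar: bystander: brown glass jar with a steel cap, 76 mm diameter, 125 mm tall; origin at the centre of its underside
- mug: bystander: white mug, 80 mm diameter, 85 mm tall; origin at the centre of its underside
- scoop: bystander: steel bean scoop, a box 95 x 62 x 36 mm with a flat handle 105 mm long towards its own -x; origin under the centre of the box

How it is judged (in metres and radians):
On the way, in this order (a step that is already met when the one before it is completed fails the run):
1. the pawl has clicked over to free while the lever still stands raised (value of joint press_pawl above 0.38 rad and value of joint press_lever above 0.3 rad), for 0.2 s.
2. the lever is pushed all the way down and the lid is driven home (value of joint press_pawl above 0.38 rad and value of joint press_lever below 0.035 rad and value of joint tin_lid above 0.0045 m), for 0.2 s.
At the end, for the whole second after the job is handed in: the pawl is free (over 0.38 rad), the lever is down (under 0.035 rad), the lid is home (over 4.5 of its 6 mm), and the tin stands upright at rest in its ring (within 8 mm of the ring's centre) (all of step 2 and x of tin in the frame of press between -0.093 and -0.077 m and y of tin in the frame of press between -0.008 and 0.008 m and angle between tin's own z axis and vertical below 0.05 rad and linear speed of tin below 0.02 m/s); the robot touches nothing.
It fails at once if another thing on the bench is shifted more than 25 mm, lifted or tipped over (distance of any of tin_a, tin_b, spare_lid, jar, mug, scoop from where it was at the start of the episode above 0.025 m or angle between any of tin_a, tin_b, spare_lid, jar, mug, scoop's own z axis and vertical above 0.3 rad).
It fails at once if the tin in the press is lifted or tipped (height (world z) of tin above 0.022 m or angle between tin's own z axis and vertical above 0.15 rad).
It fails at once if the fingers push or squeeze the tin or its lid (more than 3 N) (contact force between the fingers and tin above 3 N).
It fails at once if the lever is lifted above its parking range (more than 0.82 rad) (value of joint press_lever above 0.82 rad).
It also fails if it takes over 48 s, if anything falls off the work surface, if the arm or the gripper's body presses on something with over 40 N, if the wrist force passes 120 N, or if a joint passes its speed limit or range.

### The arm

A 6-joint arm with a two-finger parallel gripper is mounted at the origin on the work surface. World frame = base frame: x ahead of the robot, y to its left, z up, the work surface at z = 0. Lengths are in mm, angles in rad, forces in N, time in s.
With the tool pointing down it reaches from about 350 to 775 mm from the base axis. Payload 7.3 kg.
Tool frame: the origin (TCP) lies between the finger pads; the fingertips stand 22 mm ahead of it and the grasp point (between the pads) lies 3 mm ahead of it (nose_length is the distance from the TCP to the fingertips, in mm); z points along the fingers, y is the direction in which the jaws open and shut (so a half turn about z gives the same grasp; the last joint's range is limited). The gripper opens to 92 mm and grips with 3 to 60 N. Pads are 19 mm wide; open, the fingers measure 130 mm over their backs; the gripper's body (75 mm by 190 mm) begins 47 mm behind the grasp point.
Start: joints at [0.97, 0.342, 1.524, -0, 1.275, -0.146], TCP at [230.611, 471.658, 248.741] pointing down, gripper open.
Joint ranges: [-2.53, 2.53], [-0.77, 2.02], [0.04, 2.7], [-1, 4.14], [0.28, 2.66], [-3.11, 3.11]. Speed limits (rad/s): [2.57, 2.57, 3.14, 3.14, 3.14, 3.14].

### API

Orientations are given as [roll, pitch, yaw] about the fixed x, y, z axes, in that order (R = Rz(yaw) Ry(pitch) Rx(roll)).
In Python, from plant import get_obs, capture, close_job, nose_length gives the robot as it stands.
- The arm moves only by the tool step_arm, never from a script. Its argument "increments" is text: rows parted by semicolons, each of 7 numbers parted by spaces: the turn, a rotation vector about the tool's x, y, z in rad, then the shift along the tool's x, y, z in mm, then the opening, from -1 (shut) to 1 (fully open). A call has 1 to 20 rows; each row is the pose to reach, as a shift and turn from the pose commanded when the call began, along the tool's axes at that moment; what a row does not reach only later rows make up. A row lasts 1/8 s, in which the tool goes at most 62.5 mm and 10.7 degrees, less where a joint would pass 70% of its speed; a pose out of reach is approached as far as the arm can. A call with a gripper value outside its range is refused whole. The fingers move at their own pace and stop on an object; the grip force is fixed at half the most. Time passes only in rows, so rows that repeat a pose let the fingers close. It gives the time, the measured TCP pose, the force and the opening at its end, in the units of the state.
- get_obs(): the state, without advancing time (a new reading comes with each control period).
- capture(name): name is "scene" or "top"; returns a dict with "frame" (400x640x3 uint8, red, green, blue), "K" (3x3 intrinsics, pixels), "distortion" ([k1, k2, p1, p2, k3] as OpenCV has them; the pictures are not rectified), "extrinsics" (4x4, takes a point from world to camera coordinates). Camera axes: x right, y down, z forward; pixel columns grow to the right and rows downward; lengths in mm; the calibration is good to about 2 mm. A picture is of the moment at which its call begins. There is no depth.
- close_job(): hands the job in, once; it reports no verdict.
The state is a dict: "time": time; "joint_positions": joint angles; "dq": joint speeds; "tau": joint torques, N m; "tool_pos": TCP position; "tcp_rot": TCP orientation; "contact_force": force on the tool from outside, world axes, zero at the start; "moment": the same for the moment, N m; "grip_width": finger opening in mm.
Only numpy, scipy, OpenCV 4.12 (cv2) and the standard library are available. Lean on these libraries where they do the work, as an engineer would, in place of code of your own. Each camera call takes 0.05 s, during which the arm holds its last target.

## Working session

There is one attempt and no reset: what is moved stays moved. The work goes in short steps, Python scripts to look and compute and a tool call to move; the robot and the scene stay as the last step left them, time stands still between calls to the robot, and variables do not carry over. Pictures are saved under pics/ and viewed, and the job is handed in when it is done.

Besides the shell and the picture viewer there is one more tool, called as name(argument=value, ...) on one line, values as JSON. step_arm: Moves the arm, as the interface text tells. Its arguments: {"type":"object","properties":{"increments":{"type":"string"}},"required":["increments"]}

```bash
mkdir -p pics; ls; python3 - <<'E'
from plant import get_obs, capture, nose_length
import cv2,numpy as np,pickle
d={}
for n in("scene","top"):
    c=capture(n); d[n]=c
    cv2.imwrite(f"pics/{n}0.png",c["frame"][:,:,::-1]); print(n,c["K"],c["distortion"],c["extrinsics"])
pickle.dump(d,open("cap0.pkl","wb"))
print(get_obs(), nose_length if not callable(nose_length) else nose_length())
E
```

```text
pics
scene [[469.32965722   0.         323.17265428]
 [  0.         469.32965722 211.39136718]
 [  0.           0.           1.        ]] [-0.03824329  0.          0.          0.          0.        ] [[ 8.67139713e-01  4.98003934e-01  7.79746971e-03 -4.94880442e+02]
 [ 4.30804267e-01 -7.42089048e-01 -5.13528507e-01 -1.27116178e+02]
 [-2.49952800e-01  4.48660145e-01 -8.58037104e-01  1.12270763e+03]
 [ 0.00000000e+00  0.00000000e+00  0.00000000e+00  1.00000000e+00]]
top [[429.68706192   0.         313.18608355]
 [  0.         429.68706192 205.82467599]
 [  0.           0.           1.        ]] [0.00280657 0.         0.         0.         0.        ] [[ 1.69907200e-02 -9.99854263e-01  1.66407630e-03  2.60505892e+01]
 [-9.96839013e-01 -1.70686204e-02 -7.75928120e-02  5.40075441e+02]
 [ 7.76099073e-02 -3.40458432e-04 -9.96983744e-01  9.82061874e+02]
 [ 0.00000000e+00  0.00000000e+00  0.00000000e+00  1.00000000e+00]]
{'time': 0.1, 'joint_positions': array([ 9.69959435e-01,  3.42656906e-01,  1.52492292e+00, -2.61728081e-06,
        1.27538816e+00, -1.45992198e-01]), 'dq': array([ 0.00014551, -0.0022032 , -0.00361336, -0.00092144,  0.00100134,
        0.00088592]), 'tau': array([ 2.19120891e-03, -4.32001984e+01, -2.44693941e+01,  7.20994477e-02,
        5.25442546e-02, -4.35633115e-05]), 'tool_pos': array([230.43258528, 471.35851914, 248.11193232]), 'tcp_rot': array([-3.14023159e+00, -1.97598947e-04,  2.68674859e+00]), 'contact_force': array([-0.63592077,  0.14512453,  0.44667372]), 'moment': array([-0.07432379,  0.03174933,  0.01155339]), 'grip_width': 91.76666243650925} 22.0
```

View pics/scene0.png

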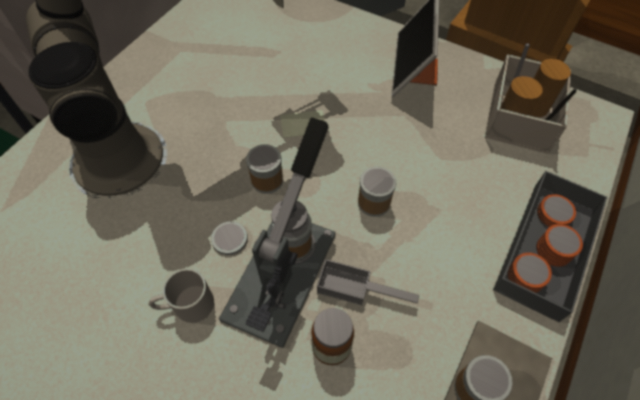

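View pics/top0.png

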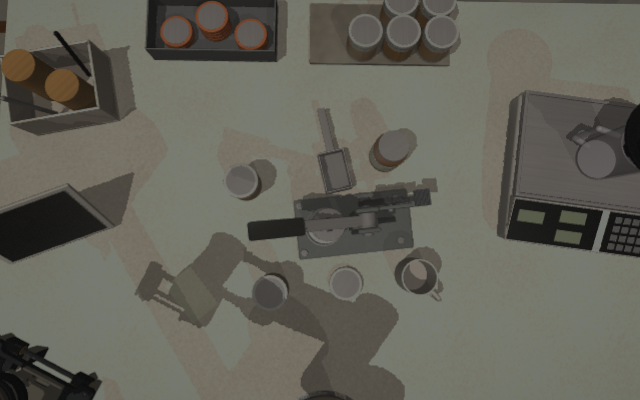

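```bash
python3 - <<'E'
import pickle,cv2,numpy as np
d=pickle.load(open("cap0.pkl","rb"))
f=d["top"]["frame"][170:280,230:450,::-1]
f=cv2.convertScaleAbs(f,alpha=1.7)
cv2.imwrite("pics/topz.png",cv2.resize(f,None,fx=3.6,fy=3.6,interpolation=cv2.INTER_CUBIC))
f=d["scene"]["frame"][105:395,190:400,::-1]
f=cv2.convertScaleAbs(f,alpha=2.)
cv2.imwrite("pics/scz.png",cv2.resize(f,None,fx=2,fy=2,interpolation=cv2.INTER_CUBIC))
E
```

```text
(no output)
```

View pics/topz.png

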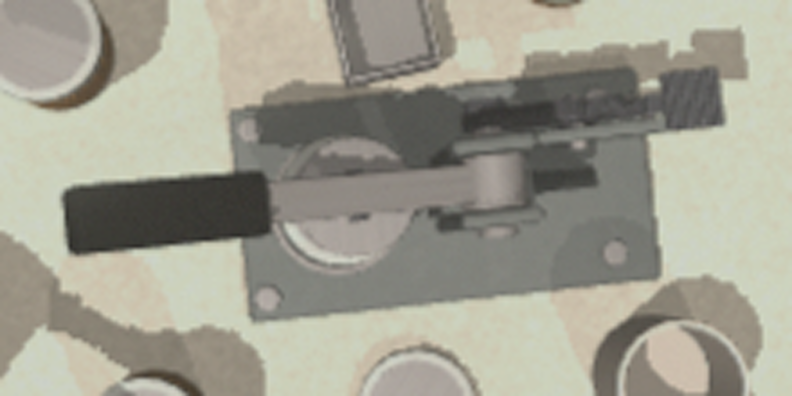

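View pics/scz.png

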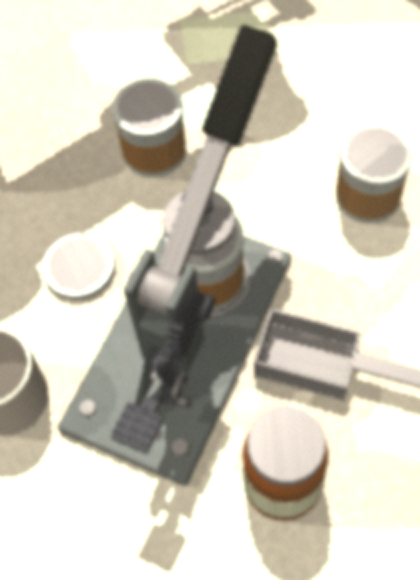

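```bash
cat > h.py <<'E'
import numpy as np,cv2
def proj(c,P):
    E=c["extrinsics"]; r,_=cv2.Rodrigues(E[:3,:3])
    return cv2.projectPoints(np.asarray(P,float).reshape(-1,3),r,E[:3,3],c["K"],np.array(c["distortion"],float))[0].reshape(-1,2)
def p2w(q,P):
    P=np.atleast_2d(P).astype(float);c,s=np.cos(q[2]),np.sin(q[2])
    return np.c_[q[0]+c*P[:,0]-s*P[:,1],q[1]+s*P[:,0]+c*P[:,1],P[:,2]]
def lev(a,l,y,h): # lever pt
    return [-l*np.cos(a)+h*np.sin(a), y, 146+l*np.sin(a)+h*np.cos(a)]
def pawl(phi,x,y,z): # rotate about pin toward +x/down
    dx,dz=x-60,z-100
    return [60+dx*np.cos(phi)+dz*np.sin(phi),y,100-dx*np.sin(phi)+dz*np.cos(phi)]
E
python3 - <<'E'
from h import *
import pickle
from scipy.optimize import least_squares
d=pickle.load(open("cap0.pkl","rb"))
st=lambda u:np.array(u)/3.6+[230,170]; ss=lambda u:np.array(u)/2+[190,105]
B={'a':(-150,70,14),'b':(-150,-70,14),'c':(120,-70,14),'d':(120,70,14),'t1':(101,18,146),'t2':(101,52,146),'t3':(135,52,146),'t4':(135,18,146)}
G={'g1':(250,17),'g2':(250,-17),'g3':(145,17),'g4':(145,-17)}
top={'a':(232,107),'b':(252,322),'c':(661,277),'t2':(660,73),'t3':(718,66),'t4':(724,124),'t1':(664,131),'g1':(65,188),'g2':(75,254),'g3':(268,171),'g4':(271,233)}
sc={'a':(290,258),'d':(185,484),'c':(60,430),'t1':(126,402),'t2':(162,410),'t3':(150,447),'t4':(112,437),'g2':(243,27),'g1':(275,38),'g4':(205,135),'g3':(240,143)}
def pt(k,q): return B[k] if k in B else lev(q[3],G[k][0],G[k][1],13)
def res(q):
    r=[]
    for n,m,f in(("top",top,st),("scene",sc,ss)):
        r.append(proj(d[n],p2w(q,[pt(k,q) for k in m]))-np.array([f(v) for v in m.values()]))
    return np.vstack(r)
s=least_squares(lambda q:res(q).ravel(),[530,0,-1.5,.6],x_scale=[10,10,.1,.1],loss='soft_l1')
print(s.x); 
for k,r in zip(list(top)+list(sc),res(s.x)): print(k,r.round(1))
q=s.x; np.save("q.npy",q)
print("tab",p2w(q,[118,35,146]),"free",p2w(q,pawl(.46,118,35,146)),"grip",p2w(q,lev(q[3],197.5,0,13)),"down",p2w(q,lev(-.015,197.5,0,13)))
for n in d:
  print(n,proj(d[n],p2w(q,[-85,0,102])))
E
```

```text
[ 5.03072402e+02 -7.49656049e+01 -1.44403794e+00  3.99722424e-01]
a [-1.3  0.1]
b [-0.5 -0.1]
c [ 0.9 -0.4]
t2 [-0.4 -1. ]
t3 [-0.  -0.9]
t4 [ 0.5 -0.6]
t1 [ 0.7 -0.7]
g1 [ 0.2 -0.8]
g2 [-0.7 -0.1]
g3 [-1.7 -0.8]
g4 [-0.6 -0. ]
a [ 0.4 -2.7]
d [-0.4  0.5]
c [-3.3 -0.7]
t1 [ 0.5 -1.7]
t2 [0.7 1.9]
t3 [-2.3  1.9]
t4 [-1.9 -1. ]
g2 [-1.  -0.1]
g1 [ 0.2 -0. ]
g4 [-3.  -1.2]
g3 [-3.2  0.8]
tab [[ 552.70905971 -187.59420782  146.        ]] free [[ 554.52856807 -201.87139197  115.46942468]] grip [[480.71241285 100.48710956 234.83482353]] down [[478.08276681 121.12122243 156.03614862]]
scene [[291.16177875 224.53136849]]
top [[324.99013045 225.11158045]]
```

```bash
cat > ov.py <<'E'
from h import *
def ov(c,name,q,a,phi,crop,s,out):
    x0,y0,x1,y1=crop
    f=cv2.convertScaleAbs(c["frame"][y0:y1,x0:x1,::-1],alpha=1.8)
    f=cv2.resize(f,None,fx=s,fy=s,interpolation=cv2.INTER_CUBIC)
    def poly(P,col):
        u=(proj(c,p2w(q,P))-[x0,y0]+.5)*s-.5
        cv2.polylines(f,[u.round().astype(np.int32).reshape(-1,1,2)],True,col,1)
    poly([(-150,70,14),(-150,-70,14),(120,-70,14),(120,70,14)],(0,0,255))
    poly([pawl(phi,*p) for p in [(101,18,146),(101,52,146),(135,52,146),(135,18,146)]],(255,0,0))
    for h in(13,-13):
        poly([lev(a,*p) for p in [(250,17,h),(250,-17,h),(145,-17,h),(145,17,h)]],(0,200,0) if h>0 else (0,255,255))
    t=np.linspace(0,6.28,40)
    poly([(-85+38.5*np.cos(k),38.5*np.sin(k),108) for k in t],(255,0,255))
    cv2.imwrite(out,f)
E
python3 - <<'E'
from ov import *; import pickle
d=pickle.load(open("cap0.pkl","rb")); q=np.load("q.npy")
ov(d["scene"],"",q,q[3],0,(200,105,360,355),2.4,"pics/o1.png")
ov(d["top"],"",q,q[3],0,(235,170,445,280),3.6,"pics/o2.png")
E
```

```text
(no output)
```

View pics/o1.png

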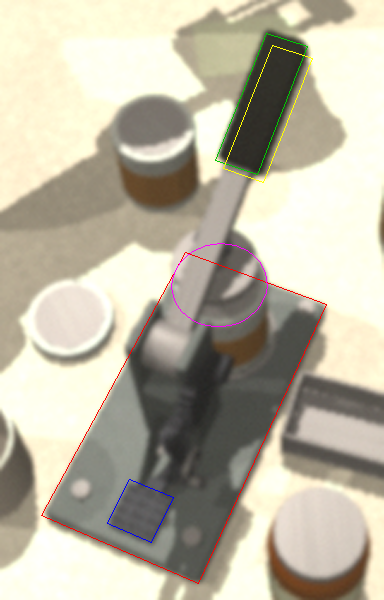

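View pics/o2.png

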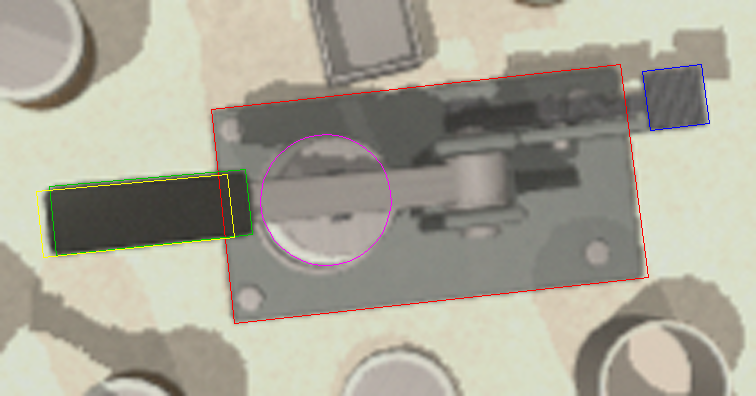

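```bash
python3 - <<'E'
import pickle,cv2
d=pickle.load(open("cap0.pkl","rb"))
for n,(x0,y0,x1,y1) in {"sa":(200,220,340,350),"sb":(260,110,360,220)}.items():
    f=cv2.convertScaleAbs(d["scene"]["frame"][y0:y1,x0:x1,::-1],alpha=1.6)
    f=cv2.resize(f,None,fx=5,fy=5,interpolation=cv2.INTER_CUBIC)
    for k in range(x0,x1,10): cv2.line(f,((k-x0)*5,0),((k-x0)*5,6 if k%50 else 14),(0,0,255),1)
    for k in range(y0,y1,10): cv2.line(f,(0,(k-y0)*5),(6 if k%50 else 14,(k-y0)*5),(0,0,255),1)
    cv2.imwrite(f"pics/{n}.png",f)
E
```

```text
(no output)
```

View pics/sa.png

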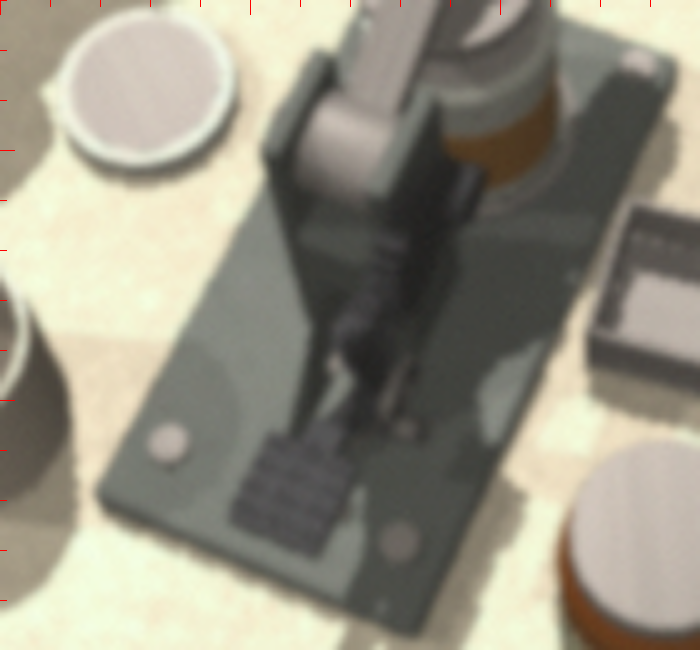

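View pics/sb.png

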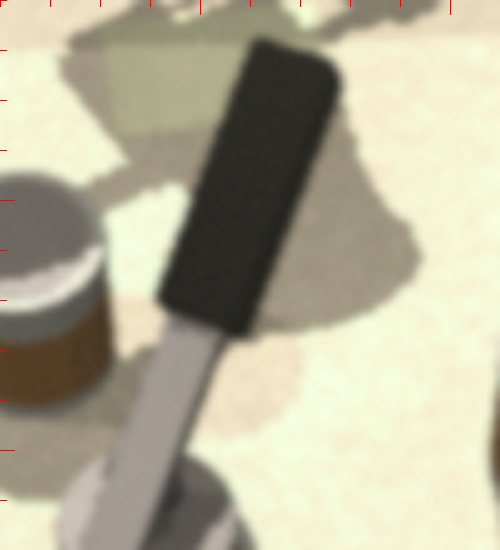

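```bash
cat > fit.py <<'E'
from h import *
import pickle
from scipy.optimize import least_squares
d=pickle.load(open("cap0.pkl","rb"))
st=lambda u:(np.array(u)+.5)/3.6-.5+[230,170]
B={'a':(-150,70,14),'b':(-150,-70,14),'c':(120,-70,14),'d':(120,70,14),'t1':(101,18,146),'t2':(101,52,146),'t3':(135,52,146),'t4':(135,18,146)}
G={'g1':(250,17,13),'g2':(250,-17,13),'g3':(145,17,13),'g4':(145,-17,13),'l1':(250,17,-13),'l2':(250,-17,-13),'l3':(145,17,-13)}
top={'a':(232,107),'b':(252,322),'c':(661,277),'t2':(660,73),'t3':(718,66),'t4':(724,124),'t1':(664,131),'l1':(64,188),'l2':(70,254),'g3':(267,170),'g4':(271,233)}
sc={'a':(335.5,232),'d':(283,345),'c':(220,318),'t1':(254.2,305.6),'t2':(271.4,311.6),'t3':(263.4,331),'t4':(246,324),'g2':(310.4,118),'l1':(327.8,125),'g4':(292,169.6),'l3':(309,177)}
def pt(k,q): return B[k] if k in B else lev(q[3],*G[k])
def res(q,o):
    r=[]
    if 't' in o: r.append(proj(d["top"],p2w(q,[pt(k,q) for k in top]))-np.array([st(v) for v in top.values()]))
    if 's' in o: r.append(proj(d["scene"],p2w(q,[pt(k,q) for k in sc]))-np.array(list(sc.values())))
    return np.vstack(r)
for o in('t','s','ts'):
    s=least_squares(lambda q:res(q,o).ravel(),[530,0,-1.5,.6],x_scale=[10,10,.1,.1],loss='soft_l1')
    print(o,s.x)
    if o!='ts' : print(dict(zip(top if o=='t' else sc,res(s.x,o).round(1).tolist())))
q=s.x; np.save("q.npy",q)
print(dict(zip(list(top)+['s'+k for k in sc],res(q,'ts').round(1).tolist())))
print("tab",p2w(q,[118,35,146]),"free",p2w(q,pawl(.46,118,35,146)),"grip",p2w(q,lev(q[3],197.5,0,13)),"down",p2w(q,lev(-.015,197.5,0,13)))
E
python3 fit.py
```

```text
t [ 5.02698915e+02 -7.42061552e+01 -1.44764064e+00  4.56697228e-01]
{'a': [-1.2, 0.3], 'b': [-0.6, 0.2], 'c': [0.9, 0.3], 't2': [-0.2, -0.3], 't3': [0.1, -0.1], 't4': [0.5, 0.2], 't1': [0.7, -0.0], 'l1': [-1.4, -0.2], 'l2': [-1.3, 0.3], 'g3': [0.6, -0.7], 'g4': [1.4, 0.0]}
s [ 5.04277102e+02 -7.39140821e+01 -1.44329234e+00  4.60122445e-01]
{'a': [0.6, -0.9], 'd': [-0.0, 2.3], 'c': [-2.4, 1.2], 't1': [0.3, -1.4], 't2': [1.3, 0.2], 't3': [0.3, -0.7], 't4': [-0.8, -1.6], 'g2': [-0.8, -2.1], 'l1': [1.6, 0.7], 'g4': [-2.9, 0.9], 'l3': [0.4, 2.1]}
ts [ 5.03426426e+02 -7.39434341e+01 -1.44463830e+00  4.56197959e-01]
{'a': [-1.4, 0.2], 'b': [-0.6, 0.0], 'c': [0.8, -0.2], 't2': [-0.5, -0.8], 't3': [-0.1, -0.7], 't4': [0.4, -0.4], 't1': [0.5, -0.5], 'l1': [-1.6, -0.2], 'l2': [-1.4, 0.3], 'g3': [0.4, -0.9], 'g4': [1.3, -0.2], 'sa': [0.4, -1.0], 'sd': [-0.5, 2.1], 'sc': [-2.8, 1.0], 'st1': [-0.2, -1.7], 'st2': [0.8, -0.1], 'st3': [-0.2, -1.0], 'st4': [-1.4, -1.9], 'sg2': [-0.9, -2.1], 'sl1': [1.4, 0.8], 'sg4': [-3.2, 0.7], 'sl3': [0.1, 2.1]}
tab [[ 552.99545765 -186.60181628  146.        ]] free [[ 554.80639432 -200.8800902   115.46942468]] grip [[481.8381764   96.2684467  244.67681143]] down [[478.5545166  122.1583605  156.03614862]]
```

```bash
cat > mv.py <<'E'
from h import *
from scipy.spatial.transform import Rotation as Ro
q=np.load("q.npy")
def rel(P0,rot0,T): return (Ro.from_euler('xyz',rot0).inv().apply(np.asarray(T)-P0)).round(1)
def tcp(x,y,ztip): # tool down, tip over press x,y
    p=p2w(q,[x,y,ztip+22])[0]; return p
E
python3 - <<'E'
from mv import *
P0=[230.6,471.66,248.74]; r0=[np.pi,0,2.687]
print("yaw target",q[2]+np.pi, q[2])
print(rel(P0,r0,[230,471,340]))
for z in (320,200): t=tcp(126,35,z); print(t,rel(P0,r0,t))
E
```

```text
yaw target 1.6969543578866182 -1.444638295703175
[  0.2  -0.9 -91.3]
[ 554.00204681 -194.53823728  342.        ] [-583.1 -456.5  -93.3]
[ 554.00204681 -194.53823728  222.        ] [-583.1 -456.5   26.7]
```

step_arm(increments="0 0 0 0 0 -50 -1; 0 0 0 0 0 -93 -1; 0 0 0.16 -49 -38 -93 -1; 0 0 0.33 -97 -76 -93 -1; 0 0 0.5 -146 -114 -93 -1; 0 0 0.66 -194 -152 -93 -1; 0 0 0.82 -243 -190 -93 -1; 0 0 0.99 -292 -228 -93 -1; 0 0 0.99 -340 -266 -93 -1; 0 0 0.99 -389 -304 -93 -1; 0 0 0.99 -437 -342 -93 -1; 0 0 0.99 -486 -380 -93 -1; 0 0 0.99 -535 -418 -93 -1; 0 0 0.99 -583 -456.5 -93 -1; 0 0 0.99 -583 -456.5 -50 -1; 0 0 0.99 -583 -456.5 0 -1; 0 0 0.99 -583 -456.5 27 -1; 0 0 0.99 -583 -456.5 27 -1")

```text
time: 2.35
tool_pos: [552.6, -194.0, 219.2]
tcp_rot: [-3.137, -0.003, 1.697]
contact_force: [-0.2, 0.4, 0.2]
grip_width: 0.6
```

```bash
python3 - <<'E'
from ov import *; from plant import capture,get_obs
q=np.load("q.npy")
s=capture("scene");t=capture("top");print(get_obs()["tool_pos"])
ov(s,"",q,q[3],0,(200,105,360,355),2.4,"pics/p1.png")
ov(t,"",q,q[3],0,(235,150,475,290),3.3,"pics/p2.png")
E
```

```text
[ 554.2509321  -194.70490521  222.62171277]
```

View pics/p1.png

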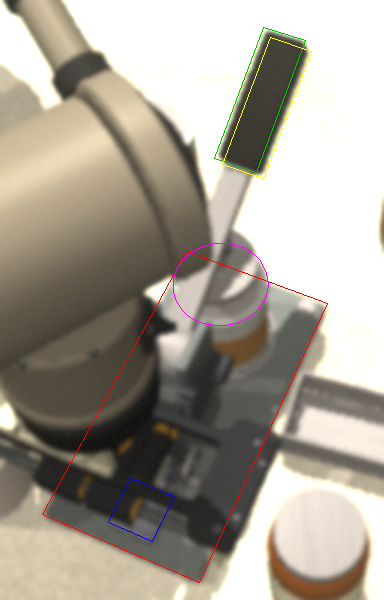

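View pics/p2.png

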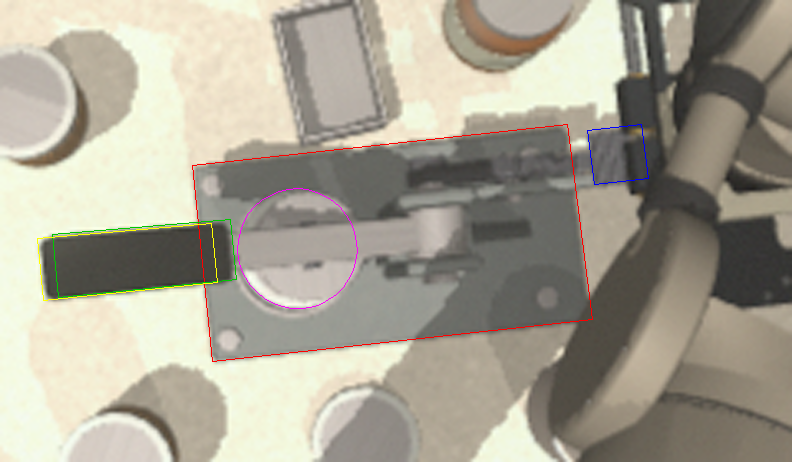

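step_arm(increments="0 0 0 0 0 25 -1; 0 0 0 0 0 44 -1; 0 0 0 0 0 50 -1; 0 0 0 0 0 54 -1; 0 0 0 -1 0 58 -1; 0 0 0 -1 0 58 -1")

```text
time: 3.2
tool_pos: [554.7, -196.3, 164.7]
tcp_rot: [3.139, 0.002, 1.697]
contact_force: [0.3, -1.6, 3.1]
grip_width: 0.6
```

step_arm(increments="0 0 0 -1 0 4 -1; 0 0 0 -2 0 8 -1; 0 0 0 -4 0 12 -1; 0 0 0 -5 0 16 -1; 0 0 0 -6 0 19 -1; 0 0 0 -7 0 21 -1; 0 0 0 -7 0 21 -1")

```text
time: 4.08
tool_pos: [554.8, -202.5, 142.7]
tcp_rot: [-3.142, -0.0, 1.697]
contact_force: [-0.4, -0.0, 0.8]
grip_width: 0.5
```

```bash
python3 - <<'E'
from ov import *; from plant import capture,get_obs
q=np.load("q.npy")
s=capture("scene");t=capture("top");o=get_obs();print(o["tool_pos"],o["contact_force"])
ov(s,"",q,q[3],0.46,(200,230,360,355),4,"pics/r1.png")
ov(t,"",q,q[3],0.46,(375,160,455,240),7,"pics/r2.png")
E
```

```text
[ 554.84435647 -202.49491858  142.79206389] [ 0.35627034  0.09790303 -0.50255388]
```

View pics/r1.png

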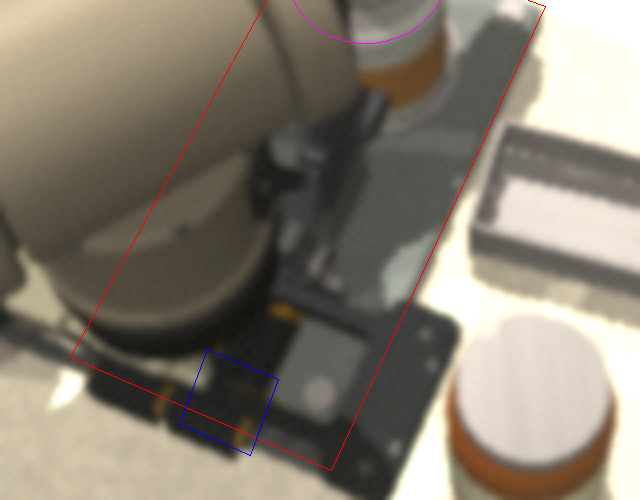

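View pics/r2.png

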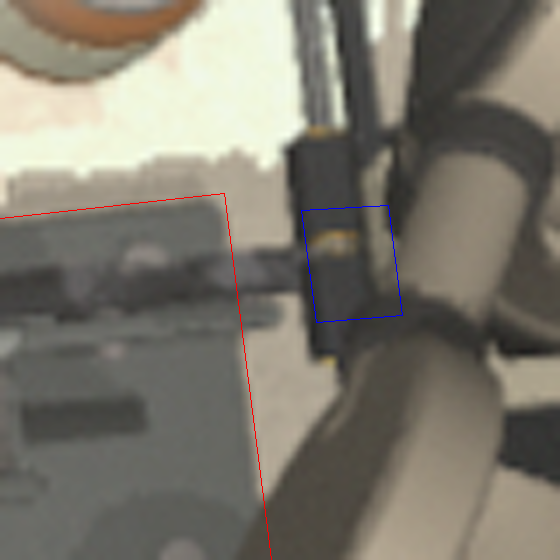

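step_arm(increments="0 0 0 -8 0 -20 -1; 0 0 0 -8 0 -70 -1; 0 0 0 -8 0 -120 -1; 0 0 0 0 0 -170 -1; 0 0 0 20 0 -199 -1; 0 0 0 70 -18 -199 -1; 0 0 0 120 -35 -199 -1; 0 0 0 170 -35 -199 -1; 0 0 0 220 -35 -199 -1; 0 0 0 270 -35 -199 -1; 0 0 0 270 -35 -199 -1")

```text
time: 5.55
tool_pos: [485.5, 63.7, 342.1]
tcp_rot: [3.141, -0.001, 1.702]
contact_force: [0.7, 0.2, 0.0]
grip_width: 0.7
```

```bash
python3 - <<'E'
from ov import *; from plant import capture,get_obs
q=np.load("q.npy")
s=capture("scene");t=capture("top");o=get_obs();print(o["tool_pos"],o["tcp_rot"],o["contact_force"])
print("press-frame", (lambda v:[np.cos(q[2])*v[0]+np.sin(q[2])*v[1],-np.sin(q[2])*v[0]+np.cos(q[2])*v[1]])(o["tool_pos"][:2]-q[:2]))
ov(s,"",q,q[3],0.46,(200,105,360,355),2.4,"pics/s1.png")
ov(t,"",q,q[3],0.46,(235,150,475,290),3.3,"pics/s2.png")
E
```

```text
[486.13254024  61.02540831 341.86665904] [3.14123684e+00 5.33203577e-04 1.69812223e+00] [-0.3097254  -0.35827427 -0.75756481]
press-frame [np.float64(-136.0721741150665), np.float64(-0.17417264863171056)]
```

View pics/s1.png

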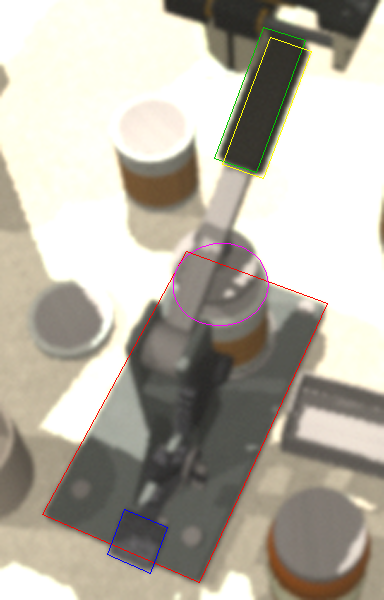

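View pics/s2.png

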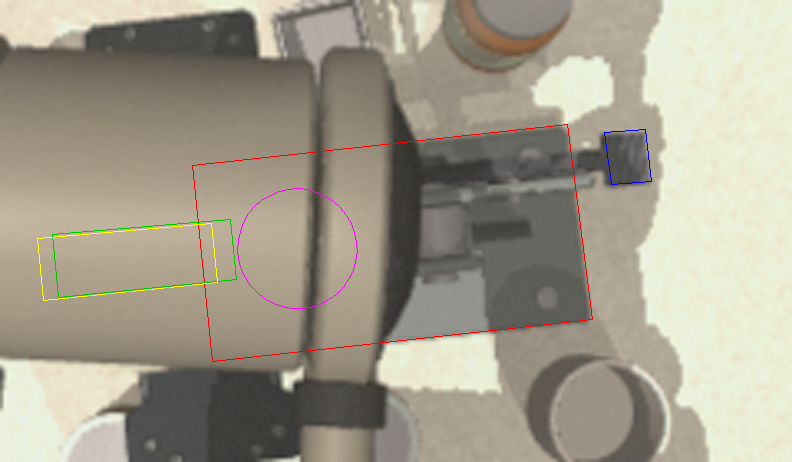

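step_arm(increments="0 0 0 28 0 40 -1; 0 0 0 28 0 62 -1; 0 0 0 28 0 70 -1; 0 0 0 28.5 0 74 -1; 0 0 0 31 0 79 -1; 0 0 0 34 0 85 -1; 0 0 0 38 0 93 -1; 0 0 0 41.5 0 102 -1; 0 0 0 45 0 112 -1; 0 0 0 48 0 121 -1; 0 0 0 50 0 131 -1; 0 0 0 51.5 0 139 -1; 0 0 0 51.5 0 139 -1")

```text
time: 7.28
tool_pos: [478.8, 112.4, 201.7]
tcp_rot: [-3.139, -0.001, 1.697]
contact_force: [-0.1, 0.6, -0.1]
grip_width: 0.5
```

```bash
python3 - <<'E'
from ov import *; from plant import capture,get_obs
q=np.load("q.npy")
s=capture("scene");o=get_obs();print(o["tool_pos"],o["contact_force"])
ov(s,"",q,.11,0.46,(200,105,360,355),2.4,"pics/u1.png")
E
```

```text
[479.01716775 112.27114615 202.06642456] [-0.01238922  0.75754992  0.82591699]
```

View pics/u1.png

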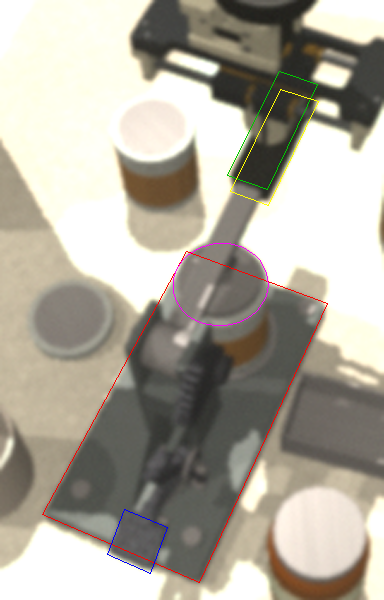

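step_arm(increments="0 0 0 1 0 6 -1; 0 0 0 2 0 12 -1; 0 0 0 2.5 0 17 -1; 0 0 0 3 0 21 -1; 0 0 0 3 0 24 -1; 0 0 0 3 0 26 -1; 0 0 0 3 0 26 -1")

```text
time: 8.2
tool_pos: [479.2, 115.0, 178.1]
tcp_rot: [3.141, 0.0, 1.697]
contact_force: [-6.2, -1.9, 16.1]
grip_width: 0.6
```

step_arm(increments="0 0 0 0 0 2 -1; 0 0 0 0 0 3 -1; 0 0 0 0 0 3 -1; 0 0 0 0 0 3 -1")

```text
time: 8.7
tool_pos: [479.2, 115.0, 177.4]
tcp_rot: [3.139, 0.001, 1.697]
contact_force: [-11.8, -1.6, 33.3]
grip_width: 0.4
```

step_arm(increments="0 0 0 0 0 -2 -1; 0 0 0 0 0 -15 -1; 0 0 0 0 0 -50 -1; 0 0 0 20 0 -100 -1; 0 0 0 80 0 -150 -1; 0 0 0 140 0 -160 -1; 0 0 0 200 0 -160 -1; 0 0 0 260 0 -160 -1; 0 0 0 260 0 -160 -1")

```text
time: 9.82
tool_pos: [445.2, 376.6, 332.8]
tcp_rot: [-3.14, -0.001, 1.702]
contact_force: [0.5, 0.2, -0.1]
grip_width: 0.3
```

```bash
python3 - <<'E'
from ov import *; from plant import capture,get_obs
q=np.load("q.npy")
s=capture("scene");t=capture("top");o=get_obs();print(o["tool_pos"],o["contact_force"])
ov(s,"",q,-.015,0.46,(200,105,360,355),2.4,"pics/v1.png")
ov(t,"",q,-.015,0.46,(215,130,455,290),3.3,"pics/v2.png")
E
```

```text
[446.20149002 373.74075853 332.99070624] [ 0.57164513  0.38136483 -0.93440287]
```

View pics/v1.png

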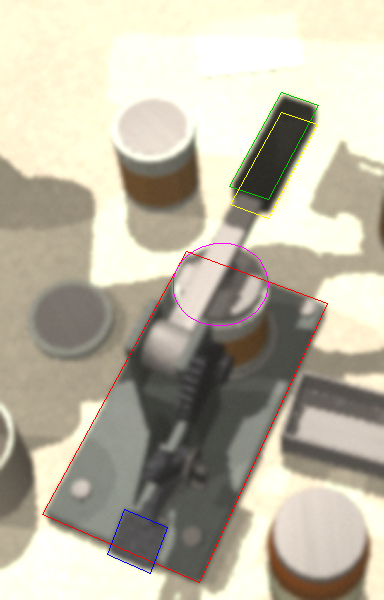

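View pics/v2.png

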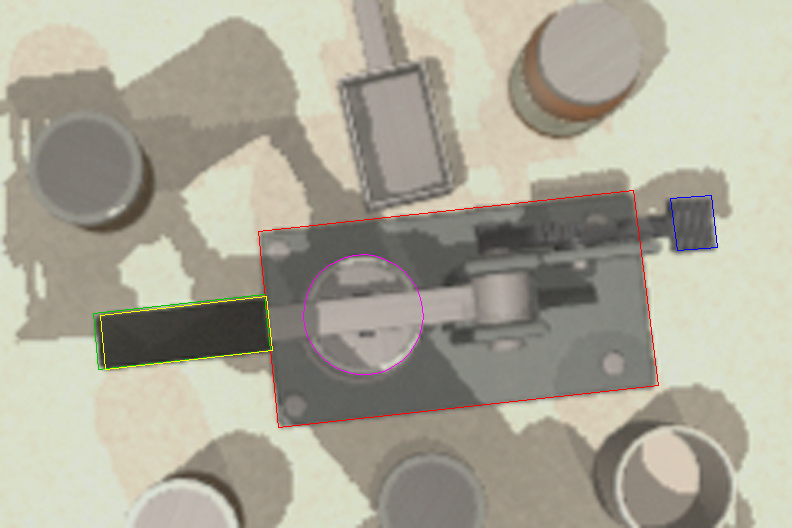

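```bash
python3 -c "
from plant import close_job,get_obs
print(get_obs()['contact_force'],get_obs()['dq'].round(3)); print(close_job())"
```

```text
[ 0.57164513  0.38136483 -0.93440287] [-0.046 -0.021  0.021 -0.008  0.001 -0.01 ]
the job is handed in; nothing more can be done
None
```

I pressed the pawl's thumb tab down with the closed fingertips until it clicked over, then pushed the lever down by its grip to its stop. After that I moved the arm clear and handed the job in at about 10 s; no verdict was reported.

- **Pawl:** the force at the tab fell from about 3 N to zero as it clicked over. In both final pictures the tab matches the overlay drawn for 0.46 rad (fully free).
- **Lever:** it met a hard stop with the fingertips about 155.5 mm above the bench, where about 156 mm was expected. The force there rose from 16 to 33 N over 0.7 mm. In the final pictures the lever matches the overlay drawn for -0.015 rad.
- **Lid:** I could not measure how far it went on. That it is home is inferred from the lever's stop height and the hard stop.
- **Tin and the rest:** the tin looks upright in its ring and nothing else appears to have moved. I judged that by eye from the pictures.

One mismatch: the press pose fit left errors of up to about 3 pixels in the scene camera. The starting lever angle it gave, about 0.46 rad, is therefore only approximate.

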